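# Tare the bench scale for an empty tray

## Robot

A 6-joint arm with a two-finger parallel gripper is mounted at the origin on a cart in front of the work surface, level with it; the furniture and walls round the work are solid. World frame = base frame: x ahead of the robot, y to its left, z up, the work surface at z = 0. Lengths are in m, angles in rad, forces in N, time in s.
With the tool pointing down it reaches from about 0.35 to 0.975 m from the base axis. Payload 4.9 kg.
Tool frame: the origin (TCP) lies between the finger pads; the fingertips stand 19 mm ahead of it and the grasp point (between the pads) is the TCP; z points along the fingers, y is the line along which they close (so a half turn about z gives the same grasp; the last joint's range is limited). The gripper opens to 85 mm and grips with 20 to 120 N. Pads are 22 mm wide; open, the fingers measure 114 mm over their backs; the gripper's body (76 mm by 85 mm) begins 54 mm behind the grasp point. The pads swing forward as they close: fully open they stand 13 mm farther back than shut.
Start: joints at [1.16, 0.053, 1.613, -0, 1.476, -0.119], TCP at [0.18, 0.599, 0.25] pointing down, gripper open.
Joint ranges: [-3.01, 3.01], [-1.01, 2.22], [0.06, 2.58], [-1.02, 4.17], [0.09, 2.62], [-3.14, 3.14]. Speed limits (rad/s): [2.57, 2.57, 3.14, 3.14, 3.14, 3.14].

## Interface

Orientations are given as a rotation vector (axis times angle).
In Python, from station import ctrl gives the robot as it stands. The module is installed in compiled form; this text tells all that it offers.
- The arm moves only by the tool servo_tool, never from a script. Its argument "increments" is a list that holds one entry, the list of rows, each a list of 5 numbers: the finger opening in cm, from 0 to 8.54, then the shift along the tool's x, y, z in cm, then the turn about the tool's z in degrees. A call has 1 to 5 rows; each row is the pose to reach, as a shift and turn from the pose commanded when the call began, along the tool's axes at that moment; what a row does not reach only later rows make up. A row lasts 1/10 s, in which the tool goes at most 50 mm and 8.59 degrees, less where a joint would pass 70% of its speed; a pose out of reach is approached as far as the arm can. A call with a gripper value outside its range is refused whole. The fingers move at their own pace and stop on an object; "newtons" is the grip in N (left out, the last holds). Time passes only in rows, so rows that repeat a pose let the fingers close. It gives the time, the measured TCP pose, the force, the opening and the grip force at its end, in the units of the state.
- ctrl.get_obs(): the state, without advancing time (a new reading comes with each control period).
- ctrl.get_image(name): name is "side" or "top" or "wrist"; returns a dict with "img" (400x640x3 uint8, red, green, blue), "fx", "fy", "cx", "cy" (pixels), "k1" (the pictures are not rectified: a ray, as slopes to the right and down, at radius r is drawn at 1 + k1 r^2 times it, then the intrinsics apply), "rvec" (rotation vector, rad) and "tvec" (3), from world to camera coordinates, as OpenCV has them; the wrist camera has in their place "mount" (4x4, takes a point from camera to tool coordinates, whose origin is the TCP and whose axes are the flange's). Camera axes: x right, y down, z forward; pixel columns grow to the right and rows downward; lengths in m; the calibration is good to about 2 mm. A picture is of the moment at which its call begins: read the wrist's pose just before it. There is no depth.
- ctrl.finish_job(): hands the job in; it is judged then, once.
The state is a dict: "t": time; "q": joint angles; "dq": joint speeds; "effort": joint torques, N m; "tool_pos": TCP position; "tool_rot": TCP orientation; "contact_force": force on the tool from outside, world axes, zero at the start; "wrist_torque": the same for the moment, N m; "opening": finger opening in m; "grip_force": force on a finger pad.
Only numpy, scipy, OpenCV 4.12 (cv2) and the standard library are available. Lean on these libraries where they do the work, as an engineer would, in place of code of your own. Each camera call takes 0.05 s, during which the arm holds its last target. There are 200 camera calls.

## Task

Tare the bench scale for the empty tray that stands on it: push the tray straight back along the pan until it lies flush along the raised stop at the rear, and then reach a fingertip into the rectangular well of the separate keypad box and press the sunken key all the way down for a good second before you let it up again. Only push the tray, never lift or tip it, and leave the round key in the other well and the other things on the bench alone. At the end the tray still lies flush against the stop.

Things in the scene. Friction and masses are not known exactly. Their poses are not given: they have to be found in the camera images.
- scale: Flat platform scale fixed to the bench, 190 mm (x) by 180 mm (y), smooth steel pan whose top is 32 mm above the bench. Stands left or right of the keypad box. Origin: on the bench under the middle of the pan; z up, x towards the rear, where a straight steel stop, 170 mm long in y, 8 mm thick, rises 21 mm above the pan; the stop's front face is at x = +80 mm. Front and sides of the pan are open.
- stop_face (a point): Middle of the stop's front face, 10 mm above the pan; axes as the scale's.
- tray: Small empty open red tray, loose on the pan, 50 to 100 g, 102 mm (x) by 112 mm (y), walls 31 mm high and 5 mm thick, floor 2 mm. It starts 30 to 60 mm short of the stop and slightly askew. Origin: centre of its underside; z up, x towards the rear at zero yaw. Flush against the stop its origin is at x = +29 mm in the scale's frame. It slides easily (under 1 N) and squares itself against the stop when pushed at the middle of its front wall.
- keypad: The scale's keypad box, fixed to the bench, 110 mm (x) by 150 mm (y), flat deck 46 mm above the bench, with a display ridge 14 mm higher along its rear edge (from x = +33 mm back). Origin: centre of its underside; z up, x towards the rear, y to the left. Two vertical wells in the deck: a rectangular one, 35 mm (x) by 55 mm (y), centred at x = -14, y = +34 mm, and a round one, 31 mm across, centred at x = -14, y = -45 mm.
- tare_key_top (a point): Centre of the top of the tare key, the rectangular key (28 x 48 mm) at the bottom of the rectangular well: 26 mm above the bench, 20 mm below the deck, when up. Axes as the keypad's. Moves down with the key.
- tare_key (a joint): Travel of the tare key: 0 up, 0.006 m fully down. A spring returns it: 1.5 N to start it, 4.5 N fully down.
- power_key_top (a point): Centre of the top of the round power key (24 mm across) at the bottom of the round well, 20 mm below the deck. To be left alone.
- power_key (a joint): Travel of the power key: 0 up, 0.006 m fully down, same spring. Must not be pressed.
- weight_1: Bystander: brass weight, 30 mm across, 26 mm tall, stands on the bench in front of the work. Origin: centre of its underside.
- weight_2: Bystander: smaller brass weight, 22 mm across, 20 mm tall, stands on the bench in front of the work. Origin: centre of its underside.
- loupe: Bystander: black stand loupe, 37 mm across, 30 mm tall, stands on the bench in front of the work. Origin: centre of its underside.
- film_tape: Bystander: roll of tape lying flat, 72 mm across, 20 mm high, on the left of the bench. Origin: centre of its underside.
- wood_peg: Bystander: wooden spring peg, 72 x 12 mm, 10 mm high, lying on the right of the bench. Origin: centre of its underside.

How it is judged:
By the outcome, as a careful person would: the job done as asked, in the order asked, and still so for the second after the job is handed in, with the robot touching nothing.
It also fails if it takes over 54 s, if anything falls off the work surface, if the arm or the gripper's body presses on something with over 40 N, if the wrist force passes 120 N, or if a joint passes its speed limit or range.

## Working session

There is one attempt and no reset: what is moved stays moved. The work goes in short steps, Python scripts to look and compute and a tool call to move; the robot and the scene stay as the last step left them, time stands still between calls to the robot, and variables do not carry over. Pictures are saved under pics/ and viewed, at most 10 in all, crops included, and the job is handed in when it is done.

Besides the shell and the picture viewer there is one more tool, called as name(argument=value, ...) on one line, values as JSON. servo_tool: Moves the arm, as the interface text tells. Its arguments: {"type":"object","properties":{"increments":{"type":"array"},"newtons":{"type":"number"}},"required":["increments"]}

```bash
mkdir -p pics; python3 - <<'E'
from station import ctrl
import cv2
for n in("top","side"):
    d=ctrl.get_image(n); cv2.imwrite(f"pics/{n}0.png",d["img"][:,:,::-1]); print(n,{k:v for k,v in d.items() if k!="img"})
print(ctrl.get_obs())
E
```

```text
top {'fx': 461.7644972078014, 'fy': 461.7644972078014, 'cx': 315.25972265331524, 'cy': 198.16665117389476, 'k1': -0.0856179791623594, 'rvec': array([ 2.17853334, -2.14176349,  0.1091649 ]), 'tvec': array([0.0371424 , 0.51374876, 1.29819796])}
side {'fx': 485.63294501608124, 'fy': 485.63294501608124, 'cx': 319.95254190620966, 'cy': 200.64546429139165, 'k1': -0.06381401927579591, 'rvec': array([ 1.93878559, -0.50232418,  0.32467113]), 'tvec': array([-0.43380721,  0.19206611,  1.20289136])}
{'t': 0.1, 'q': array([ 1.16000357e+00,  5.32906713e-02,  1.61419489e+00,  2.90370264e-05,
        1.47600101e+00, -1.19004009e-01]), 'dq': array([-0.00021265,  0.00060515, -0.00499675, -0.00147126, -0.00075404,
        0.00094059]), 'effort': array([ 1.19692227e-04, -3.94906461e+01, -3.71363926e+01, -5.77649757e-05,
        3.96544041e-03,  2.52710851e-05]), 'tool_pos': array([0.17956729, 0.59808152, 0.24916321]), 'tool_rot': array([-4.56644426e-01, -3.10769715e+00,  2.85882285e-03]), 'contact_force': array([-0.24798963,  0.00737097, -0.28507532]), 'wrist_torque': array([0.0194877 , 0.03862676, 0.0097544 ]), 'grip_force': 0.0, 'opening': 0.0857020421721033}
```

View pics/top0.png

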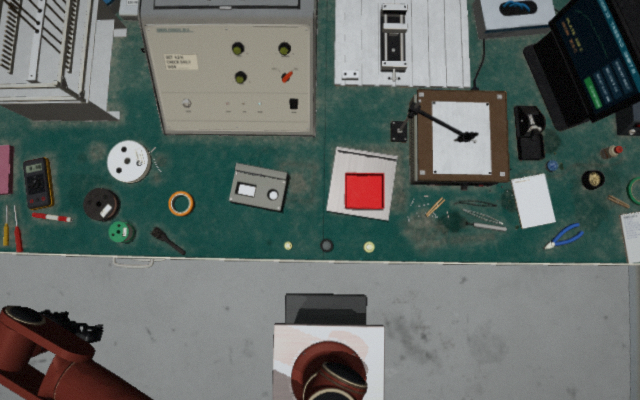

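View pics/side0.png

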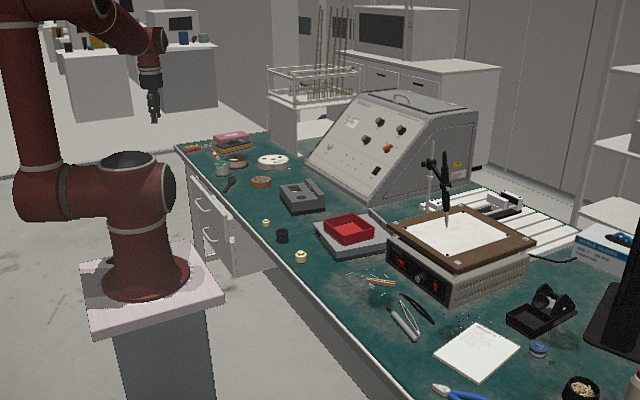

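The top view shows the keypad at about (258,187), with its rectangular well at (246,190) and its round well at (273,195). The scale is at (362,184), the red tray at (364,191), and the small bystanders in a row at v≈245. The side view agrees.

```bash
cat > h.py <<'E'
import numpy as np, cv2
from scipy.spatial.transform import Rotation as R
def cam(d,obs=None):
    if "mount" in d:
        T=np.eye(4);T[:3,:3]=R.from_rotvec(obs["tool_rot"]).as_matrix();T[:3,3]=obs["tool_pos"]
        M=T@d["mount"];return M[:3,:3],M[:3,3]
    r=R.from_rotvec(d["rvec"]).as_matrix();return r.T,-r.T@d["tvec"]
def ray(d,uv,z,obs=None):
    Rm,o=cam(d,obs)
    K=np.array([[d["fx"],0,d["cx"]],[0,d["fy"],d["cy"]],[0,0,1]])
    p=cv2.undistortPoints(np.float64(uv).reshape(-1,1,2),K,np.array([d["k1"],0,0,0,0.]))[:,0]
    v=np.c_[p,np.ones(len(p))]@Rm.T
    return (o+v*((z-o[2])/v[:,2:]))[:,:2]
def redmask(im):
    h=cv2.cvtColor(im,cv2.COLOR_RGB2HSV)
    return (((h[...,0]<8)|(h[...,0]>172))&(h[...,1]>150)&(h[...,2]>60)).astype(np.uint8)
def big(m):
    return max(cv2.findContours(m,cv2.RETR_EXTERNAL,cv2.CHAIN_APPROX_NONE)[0],key=cv2.contourArea)
def rect(P):
    c,s,a=cv2.minAreaRect(np.float32(P*1000))
    return np.round(c,1),np.round(s,1),round(a,1)
E
python3 - <<'E'
from station import ctrl
from h import *
d=ctrl.get_image("top"); im=d["img"]
m=redmask(im[:, :].copy()); m[:,:320]=0;m[:,410:]=0;m[:150]=0
c=big(m); print("tray rim",rect(ray(d,c[:,0],.063)))
cv2.imwrite("pics/crop.png",cv2.resize(im[140:260,220:410,::-1],None,fx=4.2,fy=4.2,interpolation=cv2.INTER_CUBIC))
E
```

```text
tray rim (array([533.4, -91. ]), array([ 99.4, 107.1]), 0.6)
```

View pics/crop.png

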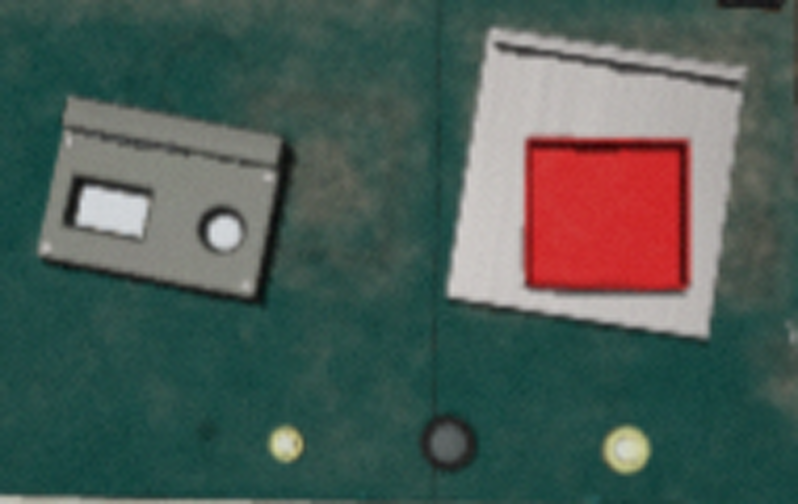

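The crop shows the keypad and the scale both yawed by roughly -8°. The tray is nearly square to the world, so it is askew to the scale. In crop pixels the well rectangle is about (72,178)-(145,238), the round well is at (221,230), the pan's front edge runs (447,298)-(708,338), and the stop runs (493,28)-(747,68).

```bash
python3 - <<'E'
from station import ctrl
from h import *
d=ctrl.get_image("top")
def P(l,z):
    return ray(d,np.array(l)/4.2+[220,140]-0.38,z)*1000
def rep(n,Q): print(n,Q.round(1).tolist(), "len",np.linalg.norm(Q[1]-Q[0]).round(1),"yaw of normal",np.degrees(np.arctan2(*(Q[0]-Q[1])[::-1])).round(1)-90)
rep("pan front",P([(447,298),(708,338)],.032))
rep("stop rear top",P([(492,28),(746,68)],.053))
rep("stop front",P([(497,46),(738,84)],.032))
rep("pan left",P([(447,298),(490,30)],.032))
rep("key front",P([(42,258),(255,298)],.046))
rep("key rear ridge",P([(68,97),(285,138)],.060))
rep("ridge",P([(66,130),(280,163)],.046))
print("well",P([(72,178),(155,190),(146,240),(64,226)],.046).round(1).tolist())
print("round",P([(221,230)],.046).round(1))
print("weights",P([(286,443),(449,442),(627,450)],.02).round(1).tolist())
print("keys", P([(113,210)],.026).round(1))
E
```

```text
pan front [[477.5, 14.4], [453.2, -163.3]] len 179.4 yaw of normal -7.799999999999997
stop rear top [[660.5, -13.2], [635.8, -186.2]] len 174.8 yaw of normal -8.099999999999994
stop front [[652.6, -17.5], [628.9, -184.2]] len 168.3 yaw of normal -8.099999999999994
pan left [[477.5, 14.4], [663.8, -12.6]] len 188.3 yaw of normal 81.80000000000001
key front [[498.8, 289.3], [474.2, 143.9]] len 147.4 yaw of normal -9.599999999999994
key rear ridge [[607.2, 273.1], [581.3, 125.3]] len 150.0 yaw of normal -9.900000000000006
ridge [[586.9, 276.2], [566.4, 129.3]] len 148.3 yaw of normal -8.0
well [[553.9, 270.8], [546.5, 213.8], [512.3, 218.9], [520.9, 275.1]]
round [[519.9 168.1]]
weights [[377.5, 122.5], [380.1, 11.4], [376.6, -110.0]]
keys [[534.9 245.2]]
```

```bash
cat >> h.py <<'E'
S0,SY=np.array([559.5,-87.7]),-8.0
K0,KY=np.array([540.8,208.3]),-9.5
def fr(o,yaw,p):
    a=np.radians(yaw);return o+np.array([[np.cos(a),-np.sin(a)],[np.sin(a),np.cos(a)]])@p
def inc(obs,xy_mm,z_mm,yaw):
    Rm=R.from_rotvec(obs["tool_rot"]).as_matrix()
    v=Rm.T@(np.r_[xy_mm,z_mm]/1000-obs["tool_pos"])*100
    ty=np.degrees(np.arctan2(Rm[1,1],Rm[0,1]))
    print("shift cm",v.round(2),"turn deg",round(-(yaw+90-ty),2), "tilt",np.degrees(np.arccos(-Rm[2,2])).round(2))
E
python3 - <<'E'
from station import ctrl
from h import *
o=ctrl.get_obs()
t=fr(S0,SY,[-125,-10]); print(t); inc(o,t,250,SY)
E
```

```text
[434.3247604  -80.20604307]
shift cm [-4.391e+01 -5.765e+01  2.000e-02] turn deg -8.72 tilt 0.07
```

servo_tool(increments=[[[6,-2.9,-3.8,0,0],[6,-5.8,-7.6,0,0],[6,-8.7,-11.4,0,0],[6,-11.6,-15.2,0,0],[6,-14.5,-19.0,0,0]]])

```text
t: 0.7
tool_pos: [0.2641, 0.3731, 0.25]
tool_rot: [0.455, 3.108, -0.0]
contact_force: [0.3, -0.7, 0.6]
opening: 0.0603
grip_force: 0.0
```

servo_tool(increments=[[[6,-2.9,-3.8,0,0],[6,-5.8,-7.6,0,0],[6,-8.7,-11.4,0,0],[6,-11.6,-15.2,0,0],[6,-14.5,-19.0,0,0]]])

```text
t: 1.2
tool_pos: [0.3483, 0.1495, 0.2504]
tool_rot: [0.456, 3.107, 0.001]
contact_force: [0.4, 1.0, -0.9]
opening: 0.0602
grip_force: 0.0
```

servo_tool(increments=[[[6,-2.9,-3.8,0,-2],[6,-5.8,-7.6,0,-4],[6,-8.7,-11.4,0,-6],[6,-11.6,-15.2,0,-8.7],[6,-14.5,-19.0,0,-8.7]]])

```text
t: 1.7
tool_pos: [0.4326, -0.0746, 0.2504]
tool_rot: [0.22, 3.133, 0.0]
contact_force: [1.1, 1.1, 1.0]
opening: 0.0599
grip_force: 0.0
```

```bash
python3 - <<'E'
from station import ctrl
from h import *
o=ctrl.get_obs(); d=ctrl.get_image("wrist"); cv2.imwrite("pics/w1.png",d["img"][:,:,::-1]); print(d["mount"].round(3),o["t"],o["contact_force"],o["tool_pos"])
t=fr(S0,SY,[-125,-10]); inc(o,t,250,SY)
E
```

```text
[[ 0.    -0.945 -0.328  0.085]
 [ 1.     0.001 -0.001  0.   ]
 [ 0.001 -0.328  0.945 -0.124]
 [ 0.     0.     0.     1.   ]] 1.7 [1.09424889 1.06048783 0.98960193] [ 0.43261489 -0.07460134  0.25038136]
shift cm [-0.25 -0.53  0.04] turn deg -0.02 tilt 0.05
```

View pics/w1.png

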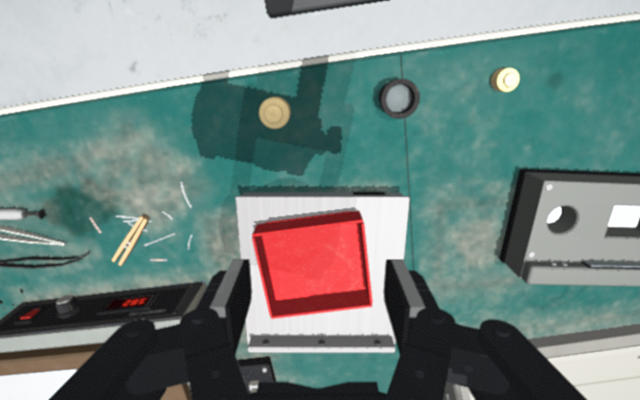

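The wrist view shows the red tray on the pan, askew to the stop (stop at v≈342). The pan's front corners are at (237,197) and (410,194). Nothing stands below the fingers in front of the pan.

```bash
python3 - <<'E'
from station import ctrl
from h import *
o=ctrl.get_obs(); d=ctrl.get_image("wrist"); m=redmask(d["img"])
m[330:]=0; m[:, :230]=0; m[:,400:]=0
print("rim",rect(ray(d,big(m)[:,0],.063,o)))
Q=ray(d,[(237,197),(410,194),(249,336),(395,337)],.032,o)*1000; print(Q.round(1))
print("stop top",ray(d,[(249,336),(395,337)],.053,o)*1000)
print("wt",ray(d,[(275,112)],.026,o)*1000)
t=fr(S0,SY,[-125,-10]); inc(o,t,56,SY)
E
```

```text
rim (array([527.7, -92.1]), array([109.3, 108.5]), 0.1)
[[ 454.6 -168. ]
 [ 477.     9. ]
 [ 630.3 -193.2]
 [ 656.5  -19. ]]
stop top [[ 613.09259874 -185.40045195]
 [ 637.70527025  -21.97540523]]
wt [[ 376.37276662 -114.11236519]]
shift cm [1.000e-02 9.000e-02 1.942e+01] turn deg -0.36 tilt 0.3
```

servo_tool(increments=[[[6,0,0.1,4.8,0],[6,0,0.1,9.6,0],[6,0,0.1,14.4,0],[6,0,0.1,19.3,0],[6,0,0.1,19.3,0]]])

```text
t: 2.3
tool_pos: [0.4262, -0.0689, 0.05]
tool_rot: [-0.218, -3.118, -0.007]
contact_force: [-0.6, -0.6, -0.3]
opening: 0.0602
grip_force: 0.0
```

```bash
python3 - <<'E'
from station import ctrl
from h import *
o=ctrl.get_obs(); print(o["tool_pos"],o["contact_force"]); 
for x in(-100,-45,-33): inc(o,fr(S0,SY,[x,-10]),56,SY)
E
```

```text
[ 0.42623284 -0.06887845  0.04998463] [-0.55392778 -0.57866001 -0.31124239]
shift cm [-3.45 -1.01 -0.66] turn deg 0.01 tilt 0.93
shift cm [-8.95 -1.01 -0.75] turn deg 0.01 tilt 0.93
shift cm [-10.15  -1.01  -0.77] turn deg 0.01 tilt 0.93
```

servo_tool(increments=[[[6,0,0,0,0],[6,0,0,0,0],[6,0,0,0,0]]])

```text
t: 2.6
tool_pos: [0.435, -0.0722, 0.0607]
tool_rot: [0.219, 3.128, -0.003]
contact_force: [0.1, -0.4, 0.2]
opening: 0.0603
grip_force: 0.0
```

```bash
python3 - <<'E'
from station import ctrl
from h import *
o=ctrl.get_obs(); print(o["tool_pos"],o["contact_force"],o["dq"].round(3)); 
for x in(-100,-45,-33): inc(o,fr(S0,SY,[x,-10]),56,SY)
E
```

```text
[ 0.43504119 -0.07218672  0.06072197] [ 0.12326645 -0.36355547  0.17827248] [-0.001  0.003  0.009  0.    -0.004 -0.   ]
shift cm [-2.54 -0.8   0.49] turn deg -0.0 tilt 0.36
shift cm [-8.04 -0.8   0.52] turn deg -0.0 tilt 0.36
shift cm [-9.24 -0.8   0.53] turn deg -0.0 tilt 0.36
```

servo_tool(increments=[[[6,-0.5,-0.8,0.3,0],[6,-1.0,-0.8,0.4,0],[6,-1.5,-0.8,0.4,0],[6,-2,-0.8,0.4,0],[6,-2.5,-0.8,0.4,0]]])

```text
t: 3.1
tool_pos: [0.4567, -0.083, 0.0533]
tool_rot: [-0.22, -3.134, -0.0]
contact_force: [-0.2, 0.9, -0.1]
opening: 0.0603
grip_force: 0.0
```

servo_tool(increments=[[[6,-0.4,0,0,0],[6,-0.8,0,0,0],[6,-1.2,0,0,0],[6,-1.6,0,0,0],[6,-2.0,0,0,0]]])

```text
t: 3.6
tool_pos: [0.4762, -0.0857, 0.0532]
tool_rot: [-0.22, -3.134, -0.0]
contact_force: [0.2, -0.0, -0.9]
opening: 0.06
grip_force: 0.2
```

```bash
python3 - <<'E'
from station import ctrl
from h import *
o=ctrl.get_obs(); print(o["tool_pos"],o["contact_force"],o["dq"].round(3)); 
for x in(-45,-33): inc(o,fr(S0,SY,[x,-10]),56,SY)
d=ctrl.get_image("wrist"); cv2.imwrite("pics/w2.png",d["img"][:,:,::-1])
E
```

```text
[ 0.47623001 -0.08565847  0.05323608] [ 0.22406656 -0.02858456 -0.87834519] [ 0.015  0.1   -0.095  0.001 -0.008  0.015]
shift cm [-3.77 -0.04 -0.28] turn deg -0.01 tilt 0.02
shift cm [-4.97 -0.04 -0.28] turn deg -0.01 tilt 0.02
```

View pics/w2.png

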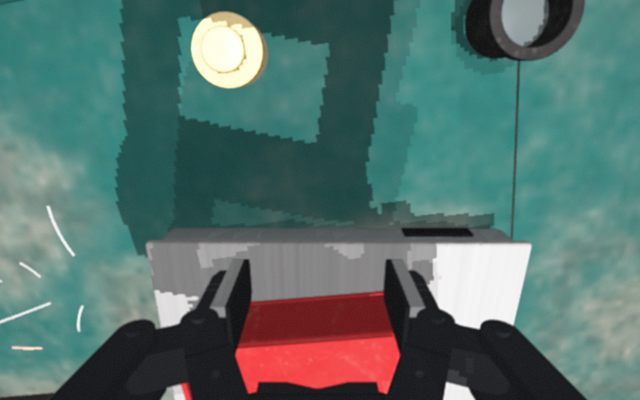

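The wrist view shows both fingertips above the pan in front of the tray's front wall (red, u≈240-400, v≈300-340), clear of the weights.

servo_tool(increments=[[[6,-0.4,0,0,0],[6,-0.8,0,0,0],[6,-1.2,0,0,0],[6,-1.6,0,0,0],[6,-2.0,0,0,0]]])

```text
t: 4.15
tool_pos: [0.4961, -0.0886, 0.0533]
tool_rot: [-0.22, -3.134, 0.0]
contact_force: [0.3, -0.6, -0.2]
opening: 0.0598
grip_force: 0.2
```

servo_tool(increments=[[[6,-0.3,0,0,0],[6,-0.6,0,0,0],[6,-0.9,0,0,0],[6,-1.2,0,0,0],[6,-1.5,0,0,0]]])

```text
t: 4.65
tool_pos: [0.5109, -0.0906, 0.0533]
tool_rot: [0.22, 3.134, -0.0]
contact_force: [-1.0, 0.1, 0.6]
opening: 0.0601
grip_force: 0.3
```

servo_tool(increments=[[[6,-0.2,0,0,0],[6,-0.4,0,0,0],[6,-0.6,0,0,0],[6,-0.8,0,0,0],[6,-0.8,0,0,0]]])

```text
t: 5.15
tool_pos: [0.5189, -0.0917, 0.0534]
tool_rot: [0.22, 3.133, -0.0]
contact_force: [0.1, -0.5, -0.2]
opening: 0.0598
grip_force: 0.0
```

```bash
python3 - <<'E'
from station import ctrl
from h import *
o=ctrl.get_obs(); print(o["tool_pos"],o["contact_force"],o["wrist_torque"]); 
inc(o,fr(S0,SY,[-33,-10]),53,SY)
d=ctrl.get_image("wrist"); cv2.imwrite("pics/w3.png",d["img"][:,:,::-1])
d=ctrl.get_image("side"); cv2.imwrite("pics/s3.png",cv2.resize(d["img"][190:270,290:410,::-1],None,fx=6,fy=6,interpolation=cv2.INTER_CUBIC))
E
```

```text
[ 0.51893241 -0.09174917  0.05339568] [ 0.05361753 -0.50149421 -0.16961236] [ 0.06065164 -0.00922605  0.03913178]
shift cm [-0.66 -0.03  0.04] turn deg -0.02 tilt 0.03
```

View pics/s3.png

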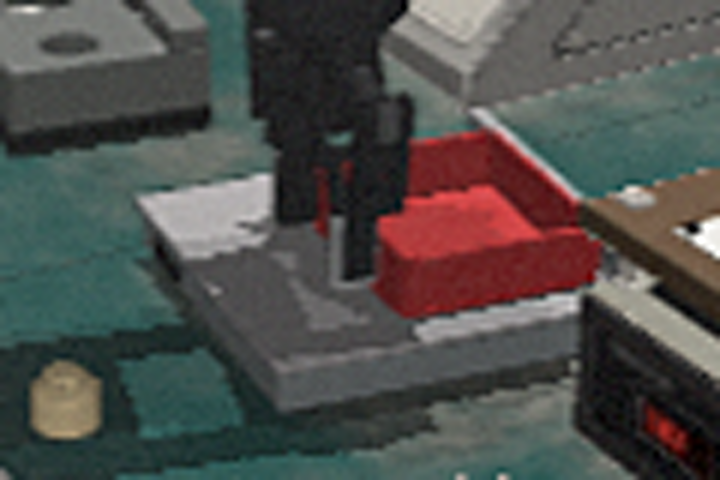

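The side crop shows both fingers against the tray's front wall. The tray's rear is close to the stop and it looks squared. I'll continue slowly until the force rises.

servo_tool(increments=[[[6,-0.1,0,0,0],[6,-0.2,0,0,0],[6,-0.3,0,0,0],[6,-0.4,0,0,0],[6,-0.4,0,0,0]]])

```text
t: 5.75
tool_pos: [0.5227, -0.0923, 0.0533]
tool_rot: [0.22, 3.134, -0.0]
contact_force: [-0.6, 0.1, -0.4]
opening: 0.0602
grip_force: 0.0
```

servo_tool(increments=[[[6,-0.1,0,0,0],[6,-0.2,0,0,0],[6,-0.3,0,0,0],[6,-0.3,0,0,0]]])

```text
t: 6.15
tool_pos: [0.5257, -0.0927, 0.0533]
tool_rot: [0.22, 3.134, -0.0]
contact_force: [0.9, 0.2, -0.5]
opening: 0.06
grip_force: 0.0
```

servo_tool(increments=[[[6,-0.1,0,0,0],[6,-0.2,0,0,0],[6,-0.2,0,0,0]]])

```text
t: 6.45
tool_pos: [0.5263, -0.0927, 0.0532]
tool_rot: [-0.219, -3.13, -0.001]
contact_force: [-6.6, -0.3, 4.5]
opening: 0.0602
grip_force: 3.3
```

servo_tool(increments=[[[6,-0.1,0,0,0],[6,-0.2,0,0,0],[6,-0.2,0,0,0]]])

```text
t: 6.75
tool_pos: [0.5264, -0.0927, 0.0532]
tool_rot: [-0.219, -3.125, -0.001]
contact_force: [-14.8, 1.8, 11.3]
opening: 0.0603
grip_force: 7.5
```

servo_tool(increments=[[[6,-0.1,0,0,0],[6,-0.2,0,0,0],[6,-0.2,0,0,0]]])

```text
t: 7.05
tool_pos: [0.5265, -0.0927, 0.0532]
tool_rot: [-0.218, -3.119, -0.002]
contact_force: [-22.4, 2.7, 19.3]
opening: 0.0599
grip_force: 11.8
```

Contact is firm, with 22 N against the stop at scale x≈-32, where -33 was expected. I'm backing off straight.

servo_tool(increments=[[[6,0.3,0,0,0],[6,0.6,0,0,0],[6,1.0,0,0,0],[6,2.0,0,0,0],[6,3.5,0,0,0]]])

```text
t: 7.55
tool_pos: [0.4967, -0.0887, 0.0535]
tool_rot: [0.219, 3.133, -0.0]
contact_force: [-0.5, -0.4, -0.0]
opening: 0.0597
grip_force: 0.0
```

servo_tool(increments=[[[6,1,0,0,0],[6,2.0,0,-1,0],[6,2.5,0,-5,0],[6,2.5,0,-9,0],[6,2.5,0,-13,0]]])

```text
t: 8.05
tool_pos: [0.4711, -0.0849, 0.1843]
tool_rot: [-0.22, -3.134, -0.0]
contact_force: [1.0, -0.2, 0.9]
opening: 0.0602
grip_force: 0.0
```

servo_tool(increments=[[[3,0,0,-2,0],[0,0,0,-4,0],[0,0,0,-4,0],[0,0,0,-4,0],[0,0,0,-4,0]]])

```text
t: 8.55
tool_pos: [0.4711, -0.0848, 0.2214]
tool_rot: [-0.22, -3.131, -0.001]
contact_force: [-0.3, -0.0, -0.3]
opening: 0.0003
grip_force: 0.0
```

```bash
python3 - <<'E'
from station import ctrl
from h import *
o=ctrl.get_obs(); d=ctrl.get_image("wrist"); cv2.imwrite("pics/w4.png",d["img"][:,:,::-1]); print(o["t"],o["tool_pos"],o["contact_force"])
t=fr(K0,KY,[-14,34]); print(t); inc(o,t,220,KY)
m=redmask(d["img"]); print("rim",rect(ray(d,big(m)[:,0],.063,o)), "expected",fr(S0,SY,[29,-8]))
E
```

```text
8.55 [ 0.47112599 -0.08484072  0.22139758] [-0.27082813 -0.04509314 -0.26420217]
[532.60362018 244.14437693]
shift cm [-1.5  33.43  0.15] turn deg 1.48 tilt 0.16
rim (array([ 564. , -104.7]), array([110.8,  81.7]), 82.0) expected [587.10438919 -99.65816448]
```

View pics/w4.png

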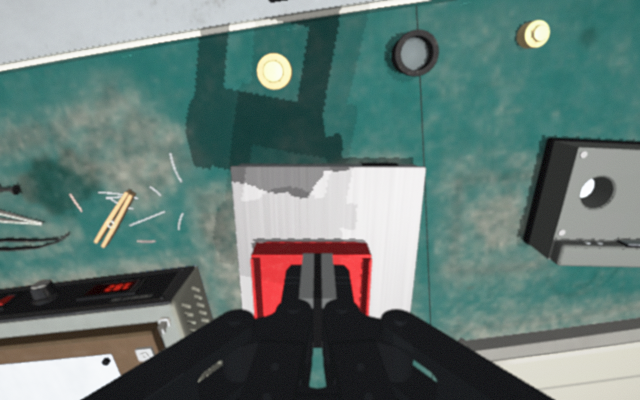

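The tray's front wall, at v≈245, is now parallel to the pan edge (82° = -8°), so the tray is squared. Next is the keypad; the point below the TCP is visible in the wrist view.

servo_tool(increments=[[[0,-0.3,4,0,0.3],[0,-0.6,8,0,0.6],[0,-0.9,12,0,0.9],[0,-1.2,16,0,1.2],[0,-1.5,20,0,1.5]]])

```text
t: 9.1
tool_pos: [0.5143, 0.1124, 0.2217]
tool_rot: [-0.261, -3.129, 0.001]
contact_force: [0.5, -0.7, -0.3]
opening: -0.0002
grip_force: 0.0
```

servo_tool(increments=[[[0,0,4,0,0],[0,0,8,0,0],[0,0,11,0,0],[0,0,13,0,0],[0,0,13,0,0]]])

```text
t: 9.6
tool_pos: [0.5356, 0.2409, 0.2214]
tool_rot: [-0.256, -3.128, 0.001]
contact_force: [0.3, -0.2, -0.5]
opening: 0.0002
grip_force: 0.0
```

```bash
python3 - <<'E'
from station import ctrl
from h import *
ctrl.get_image("top"); ctrl.get_image("top")
o=ctrl.get_obs(); d=ctrl.get_image("wrist"); cv2.imwrite("pics/w5.png",d["img"][:,:,::-1]); print(o["t"],o["tool_pos"],o["contact_force"])
inc(o,fr(K0,KY,[-14,34]),220,KY)
E
```

```text
9.7 [0.53567743 0.2388229  0.22178396] [ 0.87323679 -0.57304021  0.60937943]
shift cm [0.39 0.47 0.18] turn deg 0.03 tilt 0.15
```

View pics/w5.png

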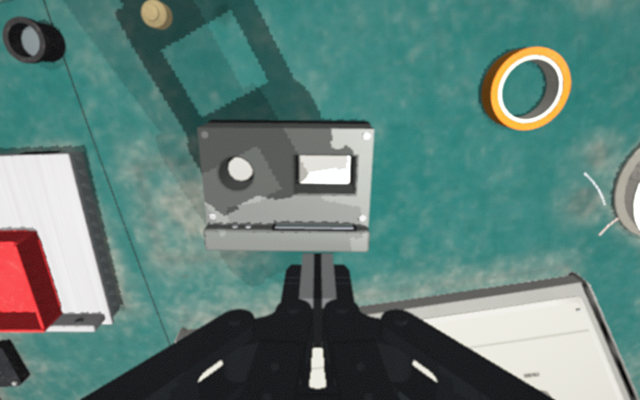

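The wrist view shows the keypad with its front corners at (201,125) and (374,124). The rectangular well spans about (296,154)-(356,194) and the round well is at (238,172).

```bash
python3 - <<'E'
from station import ctrl
from h import *
o=ctrl.get_obs(); d=ctrl.get_image("wrist")
print("well",(w:=ray(d,[(298,154),(354,154),(356,194),(295,194)],.046,o)*1000).round(1),w.mean(0))
print("front",(f:=ray(d,[(201,125),(374,124)],.046,o)*1000).round(1),f.mean(0))
print("round",ray(d,[(237,173)],.046,o)*1000, fr(K0,KY,[-14,-45]))
g=(d["img"].min(2)>200).astype(np.uint8); g[:140]=0;g[205:]=0;g[:,:290]=0;g[:,362:]=0
print("key",rect(ray(d,big(g)[:,0],.026,o)))
E
```

```text
well [[511.7 225.3]
 [519.7 273.2]
 [556.3 270.2]
 [547.2 215.9]] [533.71206451 246.16363141]
front [[473.4 148.6]
 [497.  293.3]] [485.18040222 220.97243037]
round [[519.49027249 168.88994548]] [519.56485931 166.22781441]
key (array([534.1, 246.2]), array([46.2, 27. ]), 80.5)
```

```bash
python3 - <<'E'
from station import ctrl
from h import *
inc(ctrl.get_obs(),[533.8,245.5],100,KY)
E
```

```text
shift cm [ 0.32  0.71 12.25] turn deg -0.07 tilt 0.09
```

servo_tool(increments=[[[0,0.3,0.7,3,0],[0,0.3,0.7,6,0],[0,0.3,0.7,9,0],[0,0.3,0.7,11,0],[0,0.3,0.7,12.2,0]]])

```text
t: 10.3
tool_pos: [0.5333, 0.2449, 0.0989]
tool_rot: [-0.263, -3.127, 0.002]
contact_force: [0.2, -0.0, 0.3]
opening: -0.0001
grip_force: 0.0
```

servo_tool(increments=[[[0,0,0,0,0],[0,0,0,0,0],[0,0,0,0,0]]])

```text
t: 10.6
tool_pos: [0.5357, 0.2466, 0.1032]
tool_rot: [0.261, 3.128, 0.002]
contact_force: [-0.1, -1.1, 0.6]
opening: -0.0002
grip_force: 0.0
```

```bash
python3 - <<'E'
from station import ctrl
from h import *
o=ctrl.get_obs(); print(o["tool_pos"],o["contact_force"])
inc(o,[533.8,245.5],50,KY)
d=ctrl.get_image("wrist"); cv2.imwrite("pics/w6.png",d["img"][:,:,::-1])
E
```

```text
[0.53569847 0.24657216 0.10318959] [-0.14063498 -1.06905217  0.63531203]
shift cm [ 0.18 -0.14  5.32] turn deg -0.04 tilt 0.18
```

View pics/w6.png

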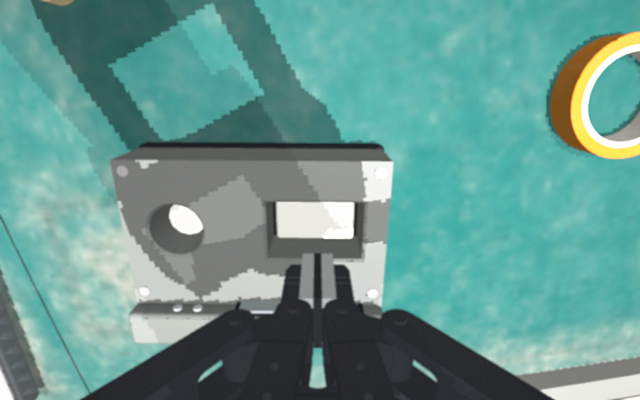

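The fingers (u≈318) are lined up with the rectangular well (u 268-363, v 202-257). I'll descend slowly.

servo_tool(increments=[[[0,0.1,-0.1,1,0],[0,0.1,-0.1,2,0],[0,0.1,-0.1,3,0],[0,0.1,-0.1,4,0],[0,0.1,-0.1,4.6,0]]])

```text
t: 11.15
tool_pos: [0.5324, 0.2453, 0.0533]
tool_rot: [-0.26, -3.128, 0.002]
contact_force: [0.0, -0.2, 0.0]
opening: -0.0002
grip_force: 0.0
```

servo_tool(increments=[[[0,0,0,0.2,0],[0,0,0,0.4,0],[0,0,0,0.6,0],[0,0,0,0.8,0],[0,0,0,0.8,0]]])

```text
t: 11.65
tool_pos: [0.5333, 0.2456, 0.0473]
tool_rot: [-0.261, -3.131, 0.0]
contact_force: [-0.5, -0.8, -0.1]
opening: -0.0002
grip_force: 0.0
```

servo_tool(increments=[[[0,0,0,0.2,0],[0,0,0,0.4,0],[0,0,0,0.4,0]]])

```text
t: 11.95
tool_pos: [0.5337, 0.2457, 0.0435]
tool_rot: [0.261, 3.13, 0.0]
contact_force: [-0.3, 0.1, 1.9]
opening: -0.0003
grip_force: 1.0
```

The spring has started to push back (1.9 N at z≈43.5 mm). I'll press on until it bottoms out.

servo_tool(increments=[[[0,0,0,0.2,0],[0,0,0,0.4,0],[0,0,0,0.5,0],[0,0,0,0.5,0]]])

```text
t: 12.35
tool_pos: [0.5337, 0.2458, 0.039]
tool_rot: [0.26, 3.13, 0.0]
contact_force: [-2.0, 0.1, 6.0]
opening: -0.0
grip_force: 3.0
```

servo_tool(increments=[[[0,0,0,0.2,0],[0,0,0,0.2,0],[0,0,0,0.2,0]]])

```text
t: 12.65
tool_pos: [0.5338, 0.2458, 0.0388]
tool_rot: [-0.26, -3.13, 0.001]
contact_force: [-6.9, -2.6, 15.7]
opening: -0.0001
grip_force: 8.2
```

servo_tool(increments=[[[0,0,0,0,0],[0,0,0,0,0],[0,0,0,0,0],[0,0,0,0,0],[0,0,0,0,0]]])

```text
t: 13.15
tool_pos: [0.5338, 0.2458, 0.0388]
tool_rot: [-0.26, -3.131, 0.0]
contact_force: [-6.8, -3.1, 16.6]
opening: -0.0
grip_force: 8.1
```

servo_tool(increments=[[[0,0,0,0,0],[0,0,0,0,0],[0,0,0,0,0],[0,0,0,0,0],[0,0,0,0,0]]])

```text
t: 13.65
tool_pos: [0.5338, 0.2458, 0.0388]
tool_rot: [-0.26, -3.131, 0.0]
contact_force: [-6.8, -3.2, 15.7]
opening: -0.0005
grip_force: 8.1
```

servo_tool(increments=[[[0,0,0,0,0],[0,0,0,0,0],[0,0,0,0,0]]])

```text
t: 13.95
tool_pos: [0.5338, 0.2458, 0.0389]
tool_rot: [-0.26, -3.131, 0.0]
contact_force: [-6.3, -2.2, 16.2]
opening: -0.0002
grip_force: 8.1
```

servo_tool(increments=[[[0,0,0,-0.5,0],[0,0,0,-1,0],[0,0,0,-2,0],[0,0,0,-4,0],[0,0,0,-7,0]]])

```text
t: 14.45
tool_pos: [0.5314, 0.2449, 0.1045]
tool_rot: [-0.26, -3.126, 0.003]
contact_force: [0.3, -0.6, 0.2]
opening: 0.0
grip_force: 0.0
```

servo_tool(increments=[[[0,0,0,-3,0],[0,0,0,-6,0],[0,0,0,-9,0],[0,0,0,-12,0],[0,0,0,-12,0]]])

```text
t: 14.95
tool_pos: [0.5356, 0.2463, 0.2321]
tool_rot: [0.26, 3.122, 0.005]
contact_force: [0.9, 0.8, 0.7]
opening: 0.0
grip_force: 0.0
```

```bash
python3 - <<'E'
from station import ctrl
from h import *
o=ctrl.get_obs(); print(o["t"],o["tool_pos"],o["contact_force"])
d=ctrl.get_image("top"); im=d["img"]; m=redmask(im); m[:,:320]=0;m[:,410:]=0;m[:150]=0
print("rim",rect(ray(d,big(m)[:,0],.063)),"expected centre",fr(S0,SY,[29,-8]))
cv2.imwrite("pics/end.png",cv2.resize(im[140:260,220:410,::-1],None,fx=4.2,fy=4.2,interpolation=cv2.INTER_CUBIC))
E
```

```text
14.95 [0.53559912 0.24634722 0.23207157] [0.90729006 0.81668024 0.70547701]
rim (array([ 585.5, -105.7]), array([107.7, 100.8]), 81.9) expected centre [587.10438919 -99.65816448]
```

View pics/end.png

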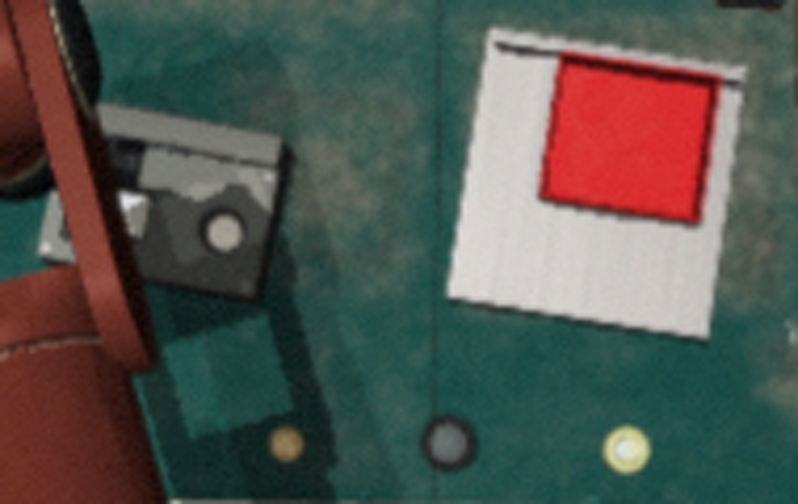

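The final top view shows the tray flush and parallel with the stop (rear rim at (560,55)-(720,78)), the key released, and nothing else disturbed.

```bash
python3 -c "
from station import ctrl
print(ctrl.finish_job())"
```

```text
the job is handed in; nothing more can be done
None
```

I pushed the tray flush against the rear stop, held the tare key fully down for about 1.5 s and let it up, and handed the job in at about 15 s with nothing else disturbed; the station gave no verdict.

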